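# Load a filter element into its cup and seat the cup in the air-line housing

### The arm

A 7-joint arm with a two-finger parallel gripper is mounted at the origin on the work surface. World frame = base frame: x ahead of the robot, y to its left, z up, the work surface at z = 0. Lengths are in mm, angles in rad, forces in N, time in s.
With the tool pointing down it reaches from about 425 to 875 mm from the base axis. Payload 8.4 kg.
Tool frame: the origin (TCP) lies between the finger pads; the fingertips stand 8 mm ahead of it and the grasp point (between the pads) lies 11 mm behind it; x points along the fingers, z is the direction in which the jaws open and shut, and the axes are right-handed (so a half turn about x gives the same grasp; the last joint's range is limited). The gripper opens to 85 mm and grips with 20 to 120 N. Pads are 22 mm wide; open, the fingers measure 114 mm over their backs; the gripper's body (76 mm by 85 mm) begins 54 mm behind the grasp point. The pads swing forward as they close: fully open they stand 13 mm farther back than shut.
Start: joints at [1.161, 0.333, 0.04, 1.465, -0.013, 1.343, -0.059], TCP at [198.761, -618.836, 239.308] pointing down, gripper open.
Joint ranges: [-2.58, 2.58], [-0.38, 2.09], [-1.3, 1.39], [0.25, 2.4], [-1.5, 4.64], [0.08, 2.09], [-2.65, 2.65]. Speed limits (rad/s): [2.22, 2.22, 2.79, 2.79, 3.14, 3.14, 3.14].

### API

Orientations are given as a 3x3 rotation matrix whose columns are the frame's x, y, z axes.
In Python, from rig import readout, cams, order gives the robot as it stands.
- The arm moves only by the shell command python3 -m handwheel 'ROWS' [FORCE]. ROWS is JSON, a list of rows, each a list of 3 entries, a list of its own where there are three numbers: the turn, a rotation vector about the tool's x, y, z in rad, then the shift along the tool's x, y, z in m, then the closure in counts, from 0 (fully open) to 255 (shut). In form: [[[rx, ry, rz], [x, y, z], grip], ...]. A call has 1 to 5 rows; each row is the pose to reach, as a shift and turn from the pose commanded when the call began, along the tool's axes at that moment; what a row does not reach only later rows make up. A row lasts 1/8 s, in which the tool goes at most 62.5 mm and 10.7 degrees, less where a joint would pass 70% of its speed; a pose out of reach is approached as far as the arm can. A call with a gripper value outside its range is refused whole. The fingers move at their own pace and stop on an object; FORCE is the grip in N (left out, the last holds). Time passes only in rows, so rows that repeat a pose let the fingers close. It gives the time, the measured TCP pose, the force and the opening at its end, in the units of the state.
- readout.get_state(): the state, without advancing time (a new reading comes with each control period).
- cams.read_camera(name): name is "side" or "top" or "wrist"; returns the picture (480x640x3 uint8, red, green, blue); there is no depth.
- cams.camera_info(name): a dict with "fx", "fy", "cx", "cy" (pixels), "R" (3x3) and "t" (3): a world point X has camera coordinates R X + t; the wrist camera has in their place "hand_eye" (4x4, takes a point from camera to tool coordinates, whose origin is the TCP and whose axes are the tool frame's). Camera axes: x right, y down, z forward; pixel columns grow to the right and rows downward; lengths in mm; the calibration is good to about 2 mm. A picture is of the moment at which its call begins: read the wrist's pose just before it. camera_info takes no time and is no camera call.
- order.finish_job(): hands the job in, once; it reports no verdict.
The state is a dict: "time": time; "joint_pos": joint angles; "qd": joint speeds; "effort": joint torques, N m; "eef_pos": TCP position; "eef_rot": TCP orientation; "force": force on the tool from outside, world axes, zero at the start; "ft_torque": the same for the moment, N m; "finger_gap": finger opening in mm.
Only numpy, scipy, OpenCV 4.12 (cv2) and the standard library are available. Lean on these libraries where they do the work, as an engineer would, in place of code of your own. Each camera call takes 0.05 s, during which the arm holds its last target. There are 200 camera calls.

### The job

Get the compressed-air filter ready on the garage bench: stand the slim filter element upright in the open metal cup while the cup is still on the bench, well away from the filter housings. Then lift the loaded cup and set it upright, fully home, in the open filter housing (not the one closed by a cap), with the element still inside it.

Things in the scene. Friction and masses are not known exactly. Their poses are not given: they have to be found in the camera images.
- element: Slim filter element: a rigid upright cylinder of porous brass with grey end caps, diameter 38 mm, height 100 mm, about 0.16 kg, standing on the bench at the start. Origin at the centre of its underside, z along its axis, up. (The short fat element, 68 mm across and 50 mm high, is not wanted and does not fit.)
- cup: Open round cup of bare aluminium, outer diameter 64 mm, height 70 mm, wall 4 mm (bore 56 mm), bottom 5 mm thick, no handle, about 0.18 kg, standing mouth up on the bench. Origin at the centre of its underside, z up along its axis. With the element in it, the element sticks out 35 mm above the rim (105 mm high in all); hold the cup by its outside wall near the rim.
- housing: Open filter housing, fixed to the bench: grey base plate 110 x 110 x 12 mm with a round steel socket on it, mouth 46 mm above the bench, about 90 mm wide, funnelling to a 72 mm bore; outside 100 mm across; pipe stubs along y to 66 mm from centre, below 40 mm high. Origin at the centre of the plate's underside, z up. A second one, closed by a dark flat cap with a square nub, is not to be used.
- socket (a point): Centre of the flat floor inside the open housing's socket, 18 mm above the bench and 28 mm below the socket's mouth; axes as the housing's. The cup stands here on its underside when fully home.
Things that resemble listed ones, but are neither listed nor needed, are in the scene too. Leave any orange look-alike of the cup alone. What is shaped like the element but purple is not meant.

How it is judged (in metres and radians):
On the way:
1. the slim element stands in the cup while the cup still stands on the bench, away from the housing (z of element in the frame of cup between 0 and 0.015 m and horizontal distance between element and cup below 0.02 m and angle between element's own z axis and vertical below 0.3 rad and angle between cup's own z axis and vertical below 0.15 rad and height (world z) of cup below 0.01 m and horizontal distance between cup and socket above 0.08 m), for 0.2 s.
At the end, for the whole second after the job is handed in: The cup stands upright (within 0.15 rad) in the open housing, within 12 mm sideways and 8 mm in height of the socket floor's centre; the slim element stands in it (foot within 20 mm of the cup's axis, under 15 mm above its underside, tilt under 0.3 rad); both at rest (under 0.02 m/s) (horizontal distance between cup and socket below 0.012 m and z of cup in the frame of socket below 0.008 m and angle between cup's own z axis and vertical below 0.15 rad and z of element in the frame of cup between 0 and 0.015 m and horizontal distance between element and cup below 0.02 m and angle between element's own z axis and vertical below 0.3 rad and linear speed of each of cup, element below 0.02 m/s); the robot touches nothing.
It also fails if it takes over 61 s, if anything falls off the work surface, if the arm or the gripper's body presses on something with over 40 N, if the wrist force passes 120 N, or if a joint passes its speed limit or range.

## Working session

There is one attempt and no reset: what is moved stays moved. The work goes in short steps, Python scripts to look and compute and a shell command to move; the robot and the scene stay as the last step left them, time stands still between calls to the robot, and variables do not carry over. Pictures are saved under pics/ and viewed, about 8 in all and at most 12, crops included, and the job is handed in when it is done.

```bash
mkdir -p pics; ls; python3 - <<'E'
from rig import readout,cams
import cv2,numpy as np
s=readout.get_state();print(s)
for n in("top","side","wrist"):
    print(n,cams.camera_info(n))
a=cams.read_camera("top");b=cams.read_camera("side")
cv2.imwrite("pics/top.png",a[:,:,::-1]);cv2.imwrite("pics/side.png",b[:,:,::-1])
E
```

```text
pics
{'time': 0.0, 'joint_pos': array([ 1.16081232,  0.33388847,  0.03988849,  1.46627386, -0.01338757,
        1.34333909, -0.05850718]), 'qd': array([ 0.00022711,  0.00021047,  0.00043306,  0.00100002,  0.00018542,
        0.00034792, -0.00038215]), 'effort': array([ 9.72567395e-04, -6.58553410e+01,  1.36608783e+00, -4.05575788e+01,
        1.68242276e-02,  1.25645104e-02,  5.26425163e-05]), 'eef_pos': array([ 198.59332625, -618.438253  ,  238.4347178 ]), 'eef_rot': array([[-6.22099398e-04,  9.52104931e-01,  3.05770851e-01],
       [ 1.52050388e-03,  3.05771458e-01, -9.52103725e-01],
       [-9.99998651e-01, -1.27377389e-04, -1.63789948e-03]]), 'force': array([-0.01091732, -0.27396349,  0.44633046]), 'ft_torque': array([-0.01052533, -0.0594546 , -0.03998469]), 'finger_gap': 85.43599045433871}
top {'fx': 525.5268268839047, 'fy': 525.5268268839047, 'cx': 323.96049883387917, 'cy': 240.34835933013036, 'R': array([[-0.00120989, -0.99998358, -0.00560171],
       [-0.99670021,  0.00166052, -0.08115372],
       [ 0.08116169,  0.00548504, -0.99668586]]), 't': array([ -7.56017972, 518.8497954 , 936.2786976 ])}
side {'fx': 594.1312613419028, 'fy': 594.1312613419028, 'cx': 308.8359836749219, 'cy': 232.57445111568637, 'R': array([[-0.84067562, -0.54153766, -0.00120793],
       [-0.32946595,  0.51322612, -0.79249678],
       [ 0.42978679, -0.66583475, -0.6098749 ]]), 't': array([439.05907736, 214.61744866, 907.24729586])}
wrist {'fx': 408.01101825146503, 'fy': 408.01101825146503, 'cx': 320.1255829766391, 'cy': 236.69904636156133, 'hand_eye': array([[ 3.23751377e-04, -2.90129808e-01,  9.56987246e-01,
        -1.34603722e+02],
       [ 3.92522214e-04, -9.56987186e-01, -2.90129922e-01,
         7.40298752e+01],
       [ 9.99999871e-01,  4.69568715e-04, -1.95943525e-04,
        -5.28332585e-01],
       [ 0.00000000e+00,  0.00000000e+00,  0.00000000e+00,
         1.00000000e+00]])}
```

View pics/top.png

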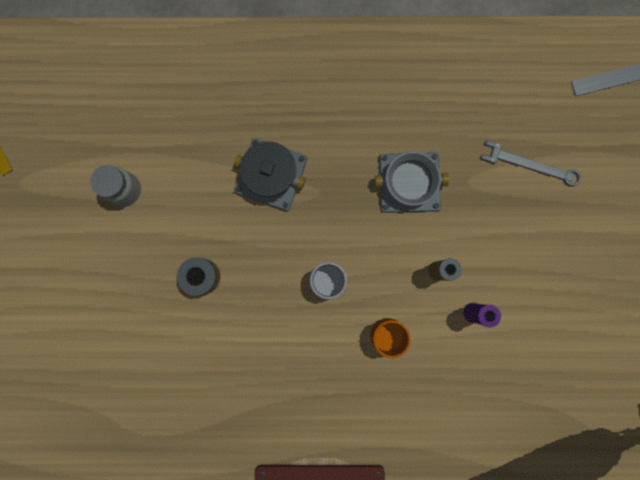

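View pics/side.png

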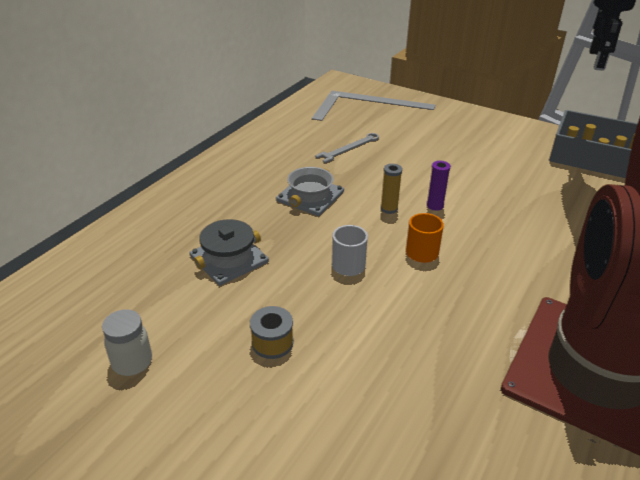

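Candidates in the top view:
- **Element:** slim brass with grey cap (450,269). Rejected: purple look-alike (489,315), fat element (196,276), jar (110,185).
- **Cup:** aluminium (328,281). Rejected: orange (391,338).
- **Housing:** open (410,181). Rejected: capped (268,172).

Next I'll measure these and check the choice in a close crop.

```bash
cat > h.py <<'E'
import numpy as np,cv2
from rig import readout,cams
def cam(name,s=None):
    c=cams.camera_info(name)
    if name=="wrist":
        H=np.array(c["hand_eye"]);Rt=s["eef_rot"];Rcw=Rt@H[:3,:3];o=s["eef_pos"]+Rt@H[:3,3]
    else:
        Rcw=c["R"].T;o=-Rcw@c["t"]
    return c,Rcw,o
def ray(px,name,z,s=None):
    c,R,o=cam(name,s)
    d=R@np.array([(px[0]-c["cx"])/c["fx"],(px[1]-c["cy"])/c["fy"],1]);return o+d*(z-o[2])/d[2]
def proj(X,name,s=None):
    c,R,o=cam(name,s);p=R.T@(np.array(X)-o);return np.array([c["cx"]+c["fx"]*p[0]/p[2],c["cy"]+c["fy"]*p[1]/p[2]])
E
python3 - <<'E'
from h import *
im=cv2.imread("pics/top.png");hsv=cv2.cvtColor(im,cv2.COLOR_BGR2HSV)
m=((hsv[...,1]<60)).astype(np.uint8)*255
for n,(x0,y0,x1,y1),z in [("element",(425,250,470,290),100),("cup",(300,255,355,305),70),("housing",(370,145,455,220),46)]:
    w=m[y0:y1,x0:x1];cs,_=cv2.findContours(w,cv2.RETR_EXTERNAL,cv2.CHAIN_APPROX_NONE);c=max(cs,key=cv2.contourArea)+np.array([x0,y0])
    (cx,cy),r=cv2.minEnclosingCircle(c);print(n,cx,cy,r,cv2.boundingRect(c),ray((cx,cy),"top",z).round(1))
for n,p,z in [("element",(450,269),100),("cup",(328,281),70),("housing",(413,181.5),46),("purple",(489,315),100),("orange",(391,338),70)]:
    X=ray(p,"top",z);print(n,X.round(1),"side",proj(X,"side").round(),"r",X[:2]@X[:2])
b=cv2.imread("pics/side.png")
A=cv2.resize(im[140:360,300:510],None,fx=2,fy=2,interpolation=cv2.INTER_CUBIC)
B=cv2.resize(b[140:360,190:460],None,fx=1.4,fy=1.4)
M=cv2.resize(cv2.cvtColor(m,cv2.COLOR_GRAY2BGR)[140:360,300:510],None,fx=1,fy=1)
H=np.zeros((440,A.shape[1]+B.shape[1],3),np.uint8);H[:,:A.shape[1]]=A;H[:B.shape[0],A.shape[1]:]=B
cv2.imwrite("pics/crop.png",H)
E
```

```text
element 449.6099853515625 269.2900085449219 11.855756759643555 (438, 258, 24, 23) [ 463.8 -217.4  100. ]
cup 327.737548828125 280.29901123046875 19.31834602355957 (309, 262, 39, 38) [446. -15.  70.]
housing 410.0 181.5 40.69715118408203 (379, 151, 64, 62) [ 622.2 -162.5   46. ]
element [ 464.3 -218.1  100. ] side [392. 168.] r 263138.426381505
cup [444.8 -15.4  70. ] side [350. 235.] r 198082.4377927446
housing [ 622.2 -167.8   46. ] side [312. 179.] r 415243.2732899342
purple [ 388.4 -280.7  100. ] side [440. 165.] r 229711.03877757795
orange [ 348.  -122.4   70. ] side [424. 223.] r 136078.2920527772
```

View pics/crop.png

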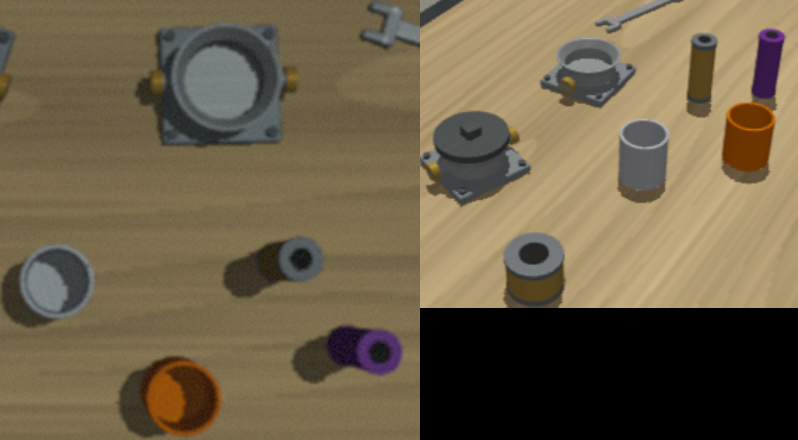

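The crop confirms it: grey-capped brass element, bare aluminium cup, and the open housing with a bright floor. First move is to above the element.

```bash
python3 -m handwheel '[[[0,0,0],[0,0.047,-0.037],0],[[0,0,0],[0.01,0.094,-0.075],0],[[0,0,0],[0.01,0.14,-0.112],0],[[0,0,0],[0.02,0.187,-0.15],0],[[0,0,0],[0.02,0.23,-0.19],0]]' 40
python3 -m handwheel '[[[0,0,0],[0.01,0.047,-0.037],0],[[0,0,0],[0.01,0.094,-0.075],0],[[0,0,0],[0.015,0.14,-0.11],0],[[0,0,0],[0.015,0.144,-0.11],0],[[0,0,0],[0.015,0.144,-0.11],0]]'
python3 - <<'E'
from h import *
s=readout.get_state();a=cams.read_camera("wrist");cv2.imwrite("pics/w1.png",a[:,:,::-1]);print(s["time"],s["eef_pos"],s["eef_rot"],s["joint_pos"])
np.save("s1.npy",s,allow_pickle=True)
for z in(0,100):print(proj([464,-218,z],"wrist",s))
E
```

```text
time: 0.72
eef_pos: [360.2, -365.3, 218.4]
eef_rot: [[-0.001, 0.952, 0.306], [0.001, 0.306, -0.952], [-1.0, -0.001, -0.001]]
force: [1.3, -0.7, -0.6]
finger_gap: 85.5
time: 1.35
eef_pos: [462.9, -219.1, 204.0]
eef_rot: [[-0.001, 0.952, 0.306], [0.0, 0.306, -0.952], [-1.0, -0.001, -0.0]]
force: [0.6, -0.8, -0.0]
finger_gap: 85.4
1.35 [ 462.87758159 -219.10259051  204.01072668] [[-7.58145566e-04  9.51955868e-01  3.06234307e-01]
 [ 3.13980729e-05  3.06234418e-01 -9.51956134e-01]
 [-9.99999712e-01 -7.12106155e-04 -2.62059846e-04]] [ 0.65384806  0.09558648 -0.31597877  1.82942765  0.03179847  1.22217216
 -0.93123063]
[320.07482773 202.55017598]
[319.95956152 237.02539354]
```

View pics/w1.png

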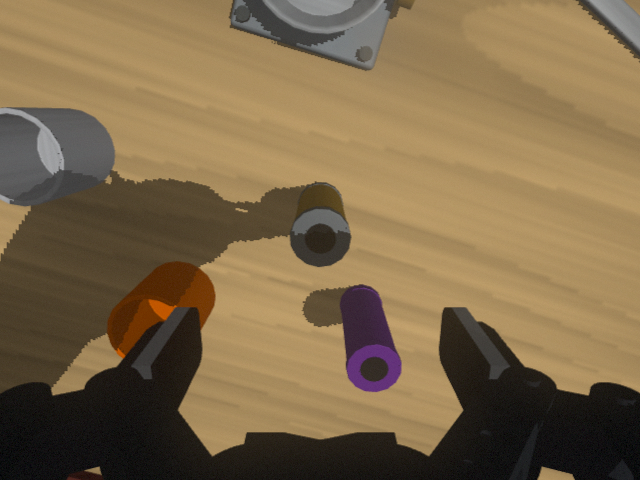

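The wrist view shows the element cap at (320,237), exactly where predicted. The purple one (373,367) is off to the -y side, clear of the fingers. Descending and gripping near the top.

```bash
python3 -m handwheel '[[[0,0,0],[0.05,0.001,-0.001],0],[[0,0,0],[0.09,0.001,-0.001],0],[[0,0,0],[0.118,0.001,-0.001],0],[[0,0,0],[0.13,0.001,-0.001],0],[[0,0,0],[0.13,0.001,-0.001],0]]' 40
python3 -m handwheel '[[[0,0,0],[0,0,0],255],[[0,0,0],[0,0,0],255],[[0,0,0],[0,0,0],255],[[0,0,0],[0,0,0],255],[[0,0,0],[0,0,0],255]]' 40
python3 -m handwheel '[[[0,0,0],[0,0,0],255],[[0,0,0],[0,0,0],255],[[0,0,0],[0,0,0],255]]' 40
```

```text
time: 2.02
eef_pos: [463.1, -218.4, 74.2]
eef_rot: [[-0.001, 0.953, 0.304], [0.0, 0.304, -0.953], [-1.0, -0.001, -0.001]]
force: [-0.2, -0.6, -0.1]
finger_gap: 85.1
time: 2.65
eef_pos: [464.4, -217.8, 75.2]
eef_rot: [[0.001, 0.952, 0.306], [-0.001, 0.306, -0.952], [-1.0, 0.001, 0.001]]
force: [-1.2, -0.2, 6.8]
finger_gap: 37.0
time: 3.02
eef_pos: [464.4, -217.8, 75.2]
eef_rot: [[0.001, 0.952, 0.306], [-0.001, 0.306, -0.952], [-1.0, 0.001, 0.001]]
force: [-2.5, 0.7, 7.0]
finger_gap: 36.7
```

Element gripped at 37 mm. Lifting and carrying it over the cup.

```bash
python3 -m handwheel '[[[0,0,0],[-0.05,0,0],255],[[0,0,0],[-0.1,0,0],255],[[0,0,0],[-0.13,0.006,-0.025],255],[[0,0,0],[-0.13,0.018,-0.08],255],[[0,0,0],[-0.13,0.03,-0.135],255]]'
python3 -m handwheel '[[[0,0,0],[0,0.01,-0.045],255],[[0,0,0],[0,0.014,-0.064],255],[[0,0,0],[0,0.014,-0.064],255],[[0,0,0],[0,0.014,-0.064],255]]'
python3 - <<'E'
from h import *
s=readout.get_state();a=cams.read_camera("wrist");b=cams.read_camera("side");t=cams.read_camera("top")
print(s["time"],s["eef_pos"],s["finger_gap"],s["force"],s["joint_pos"])
for z in(0,70):print(proj([445.5,-15.2,z],"wrist",s))
o=np.hstack([cv2.resize(a,(400,300)),cv2.resize(b,(400,300))])
o2=np.hstack([cv2.resize(a[:240],(400,150)),cv2.resize(t[:400],(400,150))])
cv2.imwrite("pics/w2.png",a[:,:,::-1]);cv2.imwrite("pics/s2.png",b[:,:,::-1]);cv2.imwrite("pics/v2.png",o[:,:,::-1])
E
```

```text
time: 3.65
eef_pos: [450.8, -78.5, 204.7]
eef_rot: [[0.001, 0.952, 0.305], [-0.0, 0.305, -0.952], [-1.0, 0.001, 0.0]]
force: [-0.2, 0.9, -0.6]
finger_gap: 37.3
time: 4.15
eef_pos: [444.8, -15.7, 204.2]
eef_rot: [[-0.0, 0.952, 0.305], [-0.0, 0.305, -0.952], [-1.0, -0.0, 0.0]]
force: [-0.2, -0.5, -1.0]
finger_gap: 36.9
4.15 [444.76130293 -15.73717563 204.2319879 ] 36.87464711250399 [-0.20565467 -0.5089711  -0.97898341] [ 0.46662679 -0.04086125 -0.51162185  1.96152702 -0.02105686  1.21599769
 -1.29838838]
[320.46182244 203.22039961]
[320.528786   224.95065702]
```

View pics/v2.png

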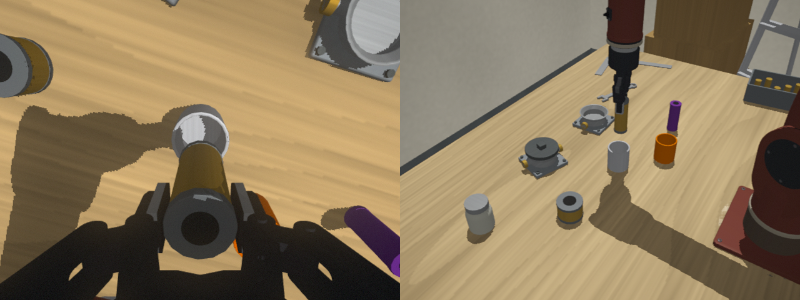

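```bash
python3 - <<'E'
from h import *
s=readout.get_state();im=cv2.imread("pics/w2.png");h=cv2.cvtColor(im,cv2.COLOR_BGR2HSV)
m=((h[...,1]<45)&(h[...,2]>60)).astype(np.uint8);m[:, :250]=0;m[:,390:]=0;m[:150]=0;m[250:]=0
for r in range(160,250,5):
    c=np.where(m[r])[0]
    if len(c):print(r,c.min(),c.max(),end='; ')
print()
a=np.linspace(0,2*np.pi,9)
for R in(28,32):print([proj([445.5+R*np.cos(t),-15.2+R*np.sin(t),70],"wrist",s).round().tolist() for t in a[:-1]])
cv2.imwrite("pics/w2c.png",cv2.resize(im[140:300,230:410],None,fx=3,fy=3))
E
```

```text
170 304 336; 175 297 344; 180 292 348; 185 288 352; 190 286 354; 195 283 356; 200 281 359; 205 278 362; 210 276 364; 215 276 365; 220 275 366; 225 274 366; 230 275 365; 235 276 364; 240 279 363; 245 281 360; 
[[333.0, 186.0], [301.0, 189.0], [281.0, 213.0], [285.0, 243.0], [308.0, 262.0], [339.0, 259.0], [359.0, 237.0], [358.0, 207.0]]
[[335.0, 180.0], [298.0, 184.0], [275.0, 211.0], [280.0, 245.0], [307.0, 267.0], [341.0, 264.0], [365.0, 239.0], [363.0, 204.0]]
```

View pics/w2c.png

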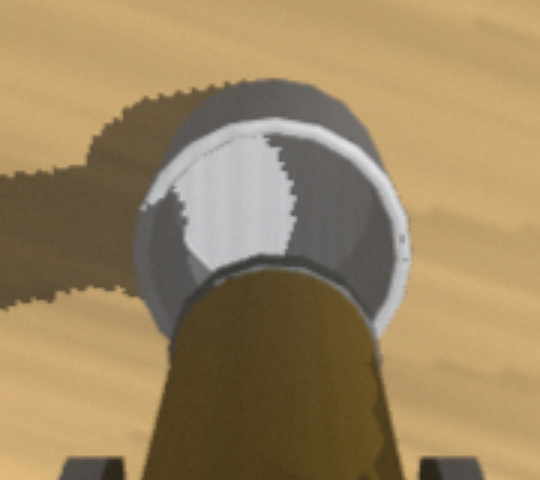

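The cup rim spans columns 274–366 with its top at row 179, matching the prediction to within about 1 mm. Lowering the element.

```bash
python3 -m handwheel '[[[0,0,0],[0.04,0,-0.001],255],[[0,0,0],[0.075,0.001,-0.001],255],[[0,0,0],[0.1,0.001,-0.001],255],[[0,0,0],[0.115,0.001,-0.001],255],[[0,0,0],[0.122,0.001,-0.001],255]]'
python3 -m handwheel '[[[0,0,0],[0,0,0],255],[[0,0,0],[0,0,0],255]]'
```

```text
time: 4.92
eef_pos: [445.4, -13.7, 81.8]
eef_rot: [[-0.001, 0.952, 0.305], [0.0, 0.305, -0.952], [-1.0, -0.001, -0.0]]
force: [-0.0, 0.6, -1.8]
finger_gap: 36.7
time: 5.18
eef_pos: [446.1, -13.5, 83.1]
eef_rot: [[0.001, 0.952, 0.306], [-0.0, 0.306, -0.952], [-1.0, 0.001, 0.001]]
force: [0.3, -0.4, -0.8]
finger_gap: 36.7
```

```bash
python3 -m handwheel '[[[0,0,0],[0.002,0,0.001],255],[[0,0,0],[0.002,0,0.001],255],[[0,0,0],[0.002,0,0.001],150],[[0,0,0],[0.002,0,0.001],0],[[0,0,0],[0.002,0,0.001],0]]'
python3 -m handwheel '[[[0,0,0],[0,0,0],0],[[0,0,0],[0,0,0],0],[[0,0,0],[0,0,0],0]]'
python3 -m handwheel '[[[0,0,0],[-0.04,0,0],0],[[0,0,0],[-0.08,0,0],0],[[0,0,0],[-0.1,0,0],0],[[0,0,0],[-0.1,0,0],0],[[0,0,0],[-0.1,0,0],0]]'
python3 - <<'E'
from h import *
s=readout.get_state();a=cams.read_camera("wrist");b=cams.read_camera("side")
print(s["time"],s["eef_pos"],s["finger_gap"],s["force"])
print(proj([446,-15,70],"wrist",s),proj([446,-15,105],"wrist",s))
v=np.hstack([cv2.resize(a,(400,300)),cv2.resize(b[140:290,250:450],(400,300))])
cv2.imwrite("pics/w3.png",a[:,:,::-1]);cv2.imwrite("pics/v3.png",v[:,:,::-1])
E
```

```text
time: 5.8
eef_pos: [445.9, -14.3, 80.5]
eef_rot: [[0.0, 0.952, 0.306], [-0.0, 0.306, -0.952], [-1.0, 0.0, 0.0]]
force: [0.4, 0.5, 0.8]
finger_gap: 71.9
time: 6.18
eef_pos: [445.8, -14.3, 80.4]
eef_rot: [[0.0, 0.952, 0.306], [0.0, 0.306, -0.952], [-1.0, 0.0, -0.0]]
force: [0.6, -0.1, -0.1]
finger_gap: 85.4
time: 6.8
eef_pos: [445.2, -14.4, 179.4]
eef_rot: [[-0.001, 0.952, 0.306], [0.0, 0.306, -0.952], [-1.0, -0.001, -0.0]]
force: [-0.8, -0.3, -0.1]
finger_gap: 85.1
6.8 [445.23057232 -14.42106238 179.38509476] 85.08890027941415 [-0.84647913 -0.2874842  -0.08983751]
[322.38217894 235.75744574] [322.6766647  254.40513338]
```

View pics/v3.png

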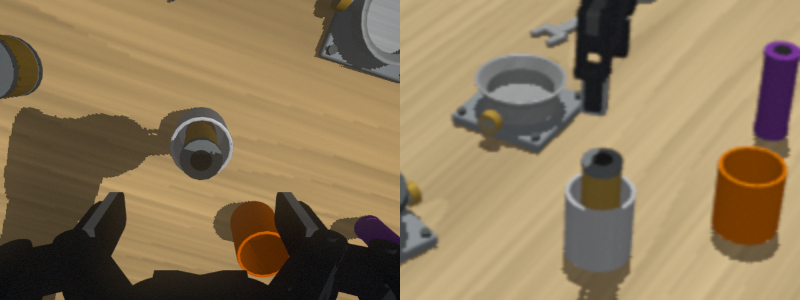

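The element stands upright in the cup, and the cup is where it was. Descending to grip the cup near the rim.

```bash
python3 -m handwheel '[[[0,0,0],[0.04,0,0],0],[[0,0,0],[0.08,0.001,0],0],[[0,0,0],[0.11,0.001,0],0],[[0,0,0],[0.125,0.001,0],0],[[0,0,0],[0.131,0.001,0],0]]' 50
python3 -m handwheel '[[[0,0,0],[0.003,0,0],0],[[0,0,0],[0.003,0,0],0],[[0,0,0],[0.003,0,0],255],[[0,0,0],[0.003,0,0],255],[[0,0,0],[0.003,0,0],255]]' 50
python3 -m handwheel '[[[0,0,0],[0,0,0],255],[[0,0,0],[0,0,0],255],[[0,0,0],[0,0,0],255],[[0,0,0],[0,0,0],255]]'
```

```text
time: 7.52
eef_pos: [446.3, -13.9, 48.6]
eef_rot: [[-0.001, 0.952, 0.306], [0.0, 0.306, -0.952], [-1.0, -0.001, -0.001]]
force: [0.6, -0.2, 0.9]
finger_gap: 85.2
time: 8.15
eef_pos: [447.3, -14.2, 47.5]
eef_rot: [[0.001, 0.952, 0.306], [-0.001, 0.306, -0.952], [-1.0, 0.001, 0.001]]
force: [-4.0, -0.4, 11.2]
finger_gap: 63.4
time: 8.65
eef_pos: [447.2, -14.2, 47.5]
eef_rot: [[0.001, 0.952, 0.306], [-0.001, 0.306, -0.952], [-1.0, 0.001, 0.001]]
force: [-3.8, 0.1, 12.3]
finger_gap: 63.4
```

```bash
python3 -m handwheel '[[[0,0,0],[-0.02,0,0],255],[[0,0,0],[-0.05,0,0],255],[[0,0,0],[-0.09,0,0],255],[[0,0,0],[-0.12,0.01,0.016],255],[[0,0,0],[-0.12,0.03,0.05],255]]'
python3 -m handwheel '[[[0,0,0],[0,0.025,0.041],255],[[0,0,0],[0,0.05,0.082],255],[[0,0,0],[0,0.075,0.124],255],[[0,0,0],[0,0.09,0.148],255],[[0,0,0],[0,0.09,0.148],255]]'
python3 -m handwheel '[[[0,0,0],[0,0,0],255]]'
python3 - <<'E'
from h import *
s=readout.get_state();a=cams.read_camera("wrist");b=cams.read_camera("side")
print(s["time"],s["eef_pos"],s["finger_gap"],s["force"])
print([proj([622+45*np.cos(t),-166+45*np.sin(t),46],"wrist",s).round().tolist() for t in np.arange(8)*np.pi/4])
v=np.hstack([a[60:380,140:500],cv2.resize(b[100:260,210:410],(400,320))])
cv2.imwrite("pics/w4.png",a[:,:,::-1]);cv2.imwrite("pics/v4.png",v[:,:,::-1])
E
```

```text
time: 9.28
eef_pos: [492.1, -52.1, 169.4]
eef_rot: [[0.005, 0.952, 0.308], [-0.002, 0.308, -0.952], [-1.0, 0.004, 0.003]]
force: [1.0, 0.2, -3.5]
finger_gap: 63.5
time: 9.9
eef_pos: [621.9, -167.7, 165.3]
eef_rot: [[-0.001, 0.953, 0.303], [0.0, 0.303, -0.953], [-1.0, -0.001, -0.001]]
force: [-0.3, 0.5, -3.2]
finger_gap: 63.6
time: 10.02
eef_pos: [620.9, -165.0, 165.9]
eef_rot: [[-0.001, 0.952, 0.306], [0.001, 0.306, -0.952], [-1.0, -0.001, -0.001]]
force: [-0.3, -0.1, -2.8]
finger_gap: 63.7
10.025 [ 620.8599195  -164.99215041  165.94460028] 63.720404716363355 [-0.28678437 -0.09091632 -2.76104862]
[[346.0, 164.0], [290.0, 169.0], [256.0, 210.0], [263.0, 260.0], [303.0, 291.0], [353.0, 288.0], [388.0, 251.0], [386.0, 200.0]]
```

View pics/v4.png

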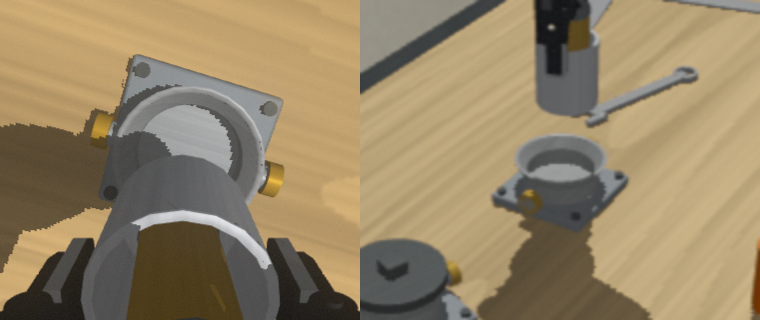

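```bash
python3 - <<'E'
from h import *
s=readout.get_state()
r=lambda p,z:ray(p,"wrist",z,s)
b=[r(p,14)for p in((282,130),(408,168),(251,253))];print("bolts",np.round(b,1),"c",((b[1]+b[2])/2).round(1))
im=cv2.imread("pics/w4.png");h=cv2.cvtColor(im,cv2.COLOR_BGR2HSV)
# brass stubs
m=((h[...,1]>170)&(h[...,2]>90)).astype(np.uint8);m[:100]=0;m[280:]=0
cs,_=cv2.findContours(m,0,1)
for c in cs:
    if cv2.contourArea(c)>80:print("stub",cv2.boundingRect(c))
c3=np.array([622,-166,46]);best=r((331,222),46);print("rim guess",best)
# plate centre from top view: corners/bbox
t=cv2.imread("pics/top.png");print("top plate",ray((410.2,181.7),"top",12).round(1))
o=im.copy()
for C,col in(((622,-166),(0,0,255)),((627,-168),(0,255,0))):
  for R in(45,50):
    pts=np.array([proj([C[0]+R*np.cos(a),C[1]+R*np.sin(a),46],"wrist",s) for a in np.linspace(0,6.28,60)])
    cv2.polylines(o,[np.int32(pts*8)],True,col,1,shift=3)
cv2.imwrite("pics/o4.png",cv2.resize(o[110:310,210:440],None,fx=3,fy=3,interpolation=cv2.INTER_CUBIC))
E
```

```text
bolts [[ 672.6 -120.2   14. ]
 [ 675.  -211.3   14. ]
 [ 580.5 -123.2   14. ]] c [ 627.7 -167.2   14. ]
stub (403, 227, 20, 29)
stub (231, 175, 21, 24)
stub (12, 111, 33, 37)
rim guess [ 629.18691247 -168.9165814    46.        ]
top plate [ 628.4 -168.3   12. ]
```

View pics/o4.png

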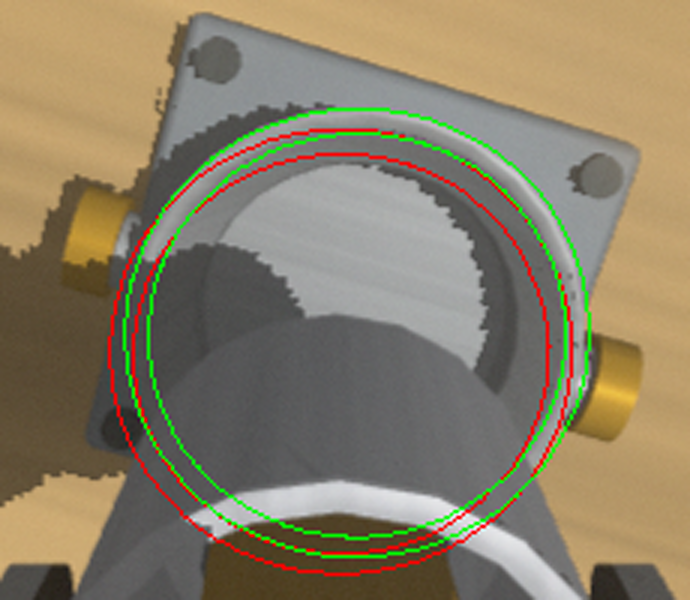

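The green ring at (627,-168) fits the socket mouth; bolts and plate give the same within 2 mm. Correcting sideways by 6 and 4.5 mm, then lowering.

```bash
python3 -m handwheel '[[[0,0,0],[0.01,0.006,0.0045],255],[[0,0,0],[0.04,0.006,0.0045],255],[[0,0,0],[0.06,0.006,0.0045],255],[[0,0,0],[0.07,0.006,0.0045],255],[[0,0,0],[0.07,0.006,0.0045],255]]'
python3 -m handwheel '[[[0,0,0],[0.008,0,0],255],[[0,0,0],[0.016,0,0],255],[[0,0,0],[0.022,0,0],255],[[0,0,0],[0.026,0,0],255],[[0,0,0],[0.026,0,0],255]]'
python3 -m handwheel '[[[0,0,0],[0.0,0,0],255],[[0,0,0],[0.0,0,0],255]]'
```

```text
time: 10.75
eef_pos: [628.3, -168.2, 95.7]
eef_rot: [[-0.001, 0.952, 0.306], [0.0, 0.306, -0.952], [-1.0, -0.001, -0.001]]
force: [-0.5, 0.8, -1.9]
finger_gap: 63.3
time: 11.38
eef_pos: [628.4, -168.2, 70.0]
eef_rot: [[-0.001, 0.952, 0.306], [0.0, 0.306, -0.952], [-1.0, -0.0, -0.0]]
force: [0.0, -0.7, -2.4]
finger_gap: 63.1
time: 11.62
eef_pos: [628.8, -168.3, 70.6]
eef_rot: [[0.0, 0.952, 0.306], [-0.0, 0.306, -0.952], [-1.0, 0.0, 0.0]]
force: [0.5, 0.2, -2.4]
finger_gap: 63.6
```

```bash
python3 -m handwheel '[[[0,0,0],[0.002,0,0],255],[[0,0,0],[0.003,0,0],255],[[0,0,0],[0.004,0,0],255],[[0,0,0],[0.004,0,0],255]]'
python3 -m handwheel '[[[0,0,0],[0.001,0,0],255],[[0,0,0],[0.001,0,0],255]]'
```

```text
time: 12.12
eef_pos: [628.5, -168.3, 66.2]
eef_rot: [[-0.0, 0.952, 0.306], [0.0, 0.306, -0.952], [-1.0, -0.0, -0.0]]
force: [0.3, 0.0, -3.6]
finger_gap: 63.6
time: 12.38
eef_pos: [628.7, -168.3, 65.7]
eef_rot: [[0.0, 0.952, 0.306], [-0.0, 0.306, -0.952], [-1.0, 0.0, 0.0]]
force: [-1.5, 0.9, 2.0]
finger_gap: 63.4
```

Contact: force went from -3.6 to +2 N at the expected height. Releasing and rising.

```bash
python3 -m handwheel '[[[0,0,0],[0,0,0],180],[[0,0,0],[0,0,0],60],[[0,0,0],[0,0,0],0],[[0,0,0],[0,0,0],0],[[0,0,0],[0,0,0],0]]'
python3 -m handwheel '[[[0,0,0],[-0.02,0,0],0],[[0,0,0],[-0.05,0,0],0],[[0,0,0],[-0.1,0,0],0],[[0,0,0],[-0.14,0,0],0],[[0,0,0],[-0.14,0,0],0]]'
python3 - <<'E'
from h import *
s=readout.get_state();a=cams.read_camera("wrist");b=cams.read_camera("side")
print(s["time"],s["eef_pos"],s["finger_gap"],s["force"])
o=a.copy()
for C,R,z,col in(((627,-168),45,46,(0,255,0)),((627,-168),32,88,(255,0,0)),((627,-168),19,123,(0,0,255))):
    pts=np.array([proj([C[0]+R*np.cos(t),C[1]+R*np.sin(t),z],"wrist",s) for t in np.linspace(0,6.28,60)])
    cv2.polylines(o,[np.int32(pts*8)],True,col,1,shift=3)
v=np.hstack([cv2.resize(o[100:340,190:460],(405,360)),cv2.resize(b[100:235,240:380],(373,360))])
cv2.imwrite("pics/v5.png",v[:,:,::-1])
E
```

```text
time: 13.0
eef_pos: [628.7, -168.3, 65.3]
eef_rot: [[0.0, 0.952, 0.306], [0.0, 0.306, -0.952], [-1.0, 0.0, -0.0]]
force: [-0.3, -0.1, -0.5]
finger_gap: 85.5
time: 13.62
eef_pos: [630.7, -168.4, 211.1]
eef_rot: [[0.008, 0.952, 0.306], [-0.002, 0.306, -0.952], [-1.0, 0.007, 0.004]]
force: [0.4, 0.4, -0.3]
finger_gap: 85.2
13.625 [ 630.71946289 -168.4080123   211.10808204] 85.15834234927652 [ 0.39885938  0.43656003 -0.31431464]
```

View pics/v5.png

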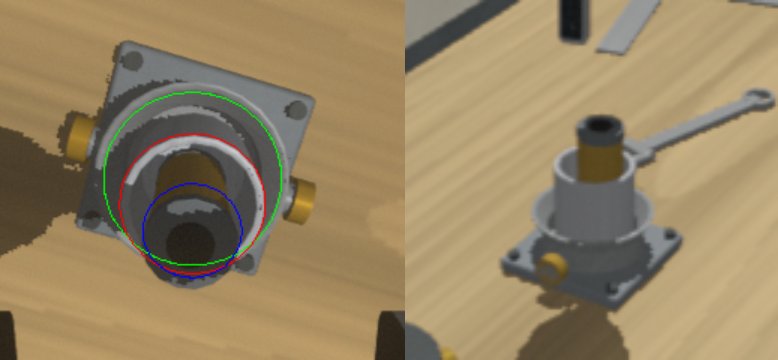

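The view shows the cup upright in the socket with the element inside, but the overlay was taken while the arm was still settling. Rechecking at rest.

```bash
python3 -m handwheel '[[[0,0,0],[0,0,0],0],[[0,0,0],[0,0,0],0],[[0,0,0],[0,0,0],0],[[0,0,0],[0,0,0],0]]'
python3 - <<'E'
from h import *
s=readout.get_state();V=[]
for n in("wrist","side"):
    a=cams.read_camera(n).copy()
    for R,z,col in((45,46,(0,255,0)),(32,88,(255,0,0)),(19,123,(0,0,255))):
        pts=np.array([proj([627+R*np.cos(t),-168+R*np.sin(t),z],n,s) for t in np.linspace(0,6.28,60)])
        cv2.polylines(a,[np.int32(pts*8)],True,col,1,shift=3)
    V.append(a)
v=np.hstack([cv2.resize(V[0][100:340,190:460],(405,360)),cv2.resize(V[1][100:235,240:380],(373,360),interpolation=cv2.INTER_CUBIC)])
cv2.imwrite("pics/v6.png",v[:,:,::-1])
E
```

```text
time: 14.22
eef_pos: [628.5, -168.3, 205.0]
eef_rot: [[-0.0, 0.952, 0.306], [0.0, 0.306, -0.952], [-1.0, -0.0, -0.0]]
force: [-0.3, -0.2, 0.5]
finger_gap: 85.4
```

View pics/v6.png

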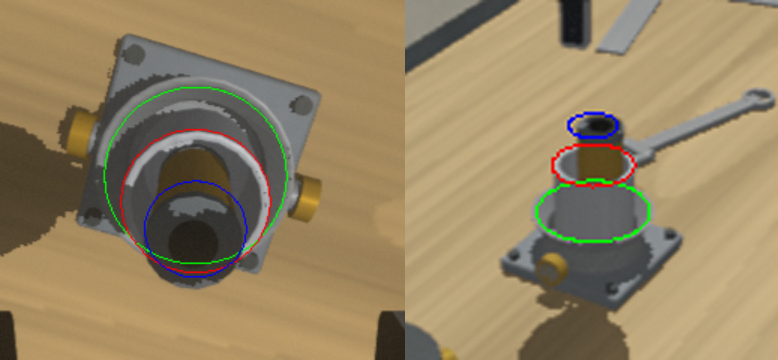

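The cup rim sits on the predicted height-88 circle in both views, so it is home and upright. The element is a few mm off-centre, within tolerance. Handing in.

```bash
python3 -c "
from rig import order;print(order.finish_job())"
```

```text
the job is handed in; nothing more can be done
None
```

The loaded cup is in the open housing, with the slim element standing in it. I handed the job in at about 14 s of the 61 s allowed; the hand-in reports no verdict.

- **Loading:** I stood the element in the aluminium cup while the cup was on the bench, about 230 mm from the housing. A close view confirmed it was upright inside.
- **Placing:** I gripped the cup near its rim and carried it over the housing. The first estimate of the socket was about 5 mm off, so I corrected it to (627, -168). The cup touched the socket floor at TCP height 65.7 mm, against 65.5 mm expected.
- **Last checks:** After release, the wrist and side views both showed the cup's rim where a fully home, upright cup should have it. The gripper was open and well clear.
- **What disagreed:** The element's top showed a few millimetres off the cup's axis in both views. That is within the 20 mm limit, and I left it. An overlay taken while the arm was still settling was also off, so I retook it at rest.

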